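# Make up two repair kits in their trays

## Robot

A 6-joint arm with a two-finger parallel gripper is mounted at the origin on a cart in front of the work surface, level with it; the furniture and walls round the work are solid. World frame = base frame: x ahead of the robot, y to its left, z up, the work surface at z = 0. Lengths are in m, angles in rad, forces in N, time in s.
With the tool pointing down it reaches from about 0.275 to 0.775 m from the base axis. Payload 14.6 kg.
Tool frame: the origin (TCP) lies on the mounting face of the last link; the fingertips stand 173 mm ahead of it and the grasp point (between the pads) lies 155 mm ahead of it; z points along the fingers, y is the line along which they close (so a half turn about z gives the same grasp; the last joint's range is limited). The gripper opens to 85 mm and grips with 20 to 120 N. Pads are 22 mm wide; open, the fingers measure 114 mm over their backs; the gripper's body (76 mm by 85 mm) begins 54 mm behind the grasp point. The pads swing forward as they close: fully open they stand 13 mm farther back than shut.
Start: joints at [1.191, 0.263, -0.048, 1.259, 0, 1.415], TCP at [0.117, 0.512, 0.405] pointing down, gripper open.
Joint ranges: [-2.65, 2.65], [-0.89, 1.7], [-1.18, 1.37], [-2.13, 2.11], [-1.35, 1.29], [-3.14, 3.14]. Speed limits (rad/s): [1.89, 1.89, 2.57, 2.79, 3.14, 3.14].

## Interface

Orientations are given as a unit quaternion [w, x, y, z].
In Python, from bench import r gives the robot as it stands.
- The arm moves only by the tool arm_command, never from a script. Its argument "commands" is a list that holds one entry, the list of rows, each a list of 7 numbers: the shift along the world's x, y, z in mm, then the turn, a rotation vector about the world's x, y, z in degrees, then the opening, from 0 (shut) to 1 (fully open). A call has exactly 10 rows; each row is the pose to reach, as a shift and turn from the pose commanded when the call began; what a row does not reach only later rows make up. A row lasts 1/8 s, in which the tool goes at most 62.5 mm and 10.7 degrees, less where a joint would pass 70% of its speed; a pose out of reach is approached as far as the arm can. A call with a gripper value outside its range is refused whole. The fingers move at their own pace and stop on an object; "grip_force" is the grip in N (left out, the last holds). Time passes only in rows, so rows that repeat a pose let the fingers close, or fill a call up. It gives the time, the measured TCP pose, the force, the opening and the grip force at its end, in the units of the state.
- r.read_state(): the state, without advancing time (a new reading comes with each control period).
- r.get_image(name): name is "side" or "top"; returns (picture, depth): 400x640x3 uint8, red, green, blue; 400x640 float32, m along the optical axis (not along the pixel's ray), 0 where there is no reading.
- r.calibration(name): a dict with "camera_matrix" (3x3 intrinsics, pixels), "D" ([k1, k2, p1, p2, k3] as OpenCV has them; the pictures are not rectified), "view" (4x4, takes a point from world to camera coordinates). Camera axes: x right, y up, looking along -z (the intrinsics and any distortion apply to the point x, -y, -z); pixel columns grow to the right and rows downward; lengths in m; the calibration is good to about 2 mm. A picture is of the moment at which its call begins. calibration takes no time and is no camera call.
- r.close_job(): hands the job in; it is judged then, once.
The state is a dict: "t": time; "qpos": joint angles; "qvel": joint speeds; "effort": joint torques, N m; "tool_pos": TCP position; "tcp_rot": TCP orientation; "wrist_force": force on the tool from outside, world axes, zero at the start; "ft_torque": the same for the moment, N m; "finger_gap": finger opening in m; "finger_force": force on a finger pad.
Only numpy, scipy, OpenCV 4.12 (cv2) and the standard library are available. Lean on these libraries where they do the work, as an engineer would, in place of code of your own. Each camera call takes 0.05 s, during which the arm holds its last target. There are 200 camera calls.

## Task

Make up two kits from the parts standing in the row nearest you: the finned heat sink and the card box go into the tray with two rectangular pockets (the box in the longer pocket), and the tin of brass wool, the black connector and the brown turned sleeve go into the tray with three square pockets, the tin in the large one, the connector in the middle-sized one, the sleeve in the small one. Set each part down upright, as it stands now, flat on the floor of its pocket, and leave the jar, the multimeter and the circuit board where they are.

Things in the scene. Friction and masses are not known exactly. Their poses are not given: they have to be found in the camera images.
- heat_sink_center (a point): loose finned aluminium heat sink, base plate down and fins up, 44 (x, along the fins) x 50 (y) x 26 mm high; this point is at its centre, half-way up; z up when it stands as found; best grasped over the 44 mm, on the ends of the fins
- fuse_box_center (a point): loose small closed card box, pale with a red patch on top, 40 (x) x 62 (y) x 28 mm high; this point is at its centre, half-way up; z up when it stands as found; best grasped over the 40 mm
- panel_plug_center (a point): loose black panel connector: a 26 x 26 mm square block (sides along x and y) on a round flange of 48 mm diameter and 6 mm thickness, which is its foot; 54 mm high overall; this point is at its centre, half-way up; z up when it stands as found; grasp the block
- turned_part_center (a point): loose dark brown turned sleeve standing upright, stepped cylinder, 25 mm across, 50 mm high; this point is at its centre, half-way up; z up when it stands as found
- tip_cleaner_center (a point): loose round open tin of brass wool, pale grey, 54 mm diameter, 28 mm high; this point is at its centre, half-way up; z up when it stands as found; can be grasped across its outside
- tray_two: fixed grey kit tray 82 (x) x 192 (y) x 10 mm high (black end rails 12 mm) with two rectangular pockets, dark inside. Origin at the centre of its underside, on the bench; z up. Pocket floors are 3 mm above the bench, pockets 7 mm deep. The nearly square pocket, for the heat sink, is 66 (x) x 72 (y) mm with its centre at x = 0, y = -46 mm in the tray's frame; the longer one, for the card box, is 60 (x) x 84 (y) mm with its centre at x = 0, y = +40 mm
- tray_three: fixed grey kit tray 94 (x) x 232 (y) x 10 mm high (black end rails 12 mm) with a row of three square pockets, dark inside. Origin at the centre of its underside, on the bench; z up. Pocket floors are 3 mm above the bench, pockets 7 mm deep. Pocket centres in the tray's frame, all at x = 0: large, 78 x 78 mm, for the tin, y = -63 mm; middle, 64 x 64 mm, for the connector, y = +16 mm; small, 46 x 46 mm, for the sleeve, y = +79 mm
- red_tin_center (a point): bystander: small white jar with a red screw cap, 44 mm diameter, 50 mm high, standing at the left end of the stock; this point at its centre. Not wanted in either kit
- multimeter_center (a point): bystander: yellow and black handheld multimeter lying face up behind the trays, 140 x 72 mm, body 32 mm high; this point at the centre of its body. Not wanted in either kit
- circuit_board_2_center (a point): bystander: blue circuit board on short spacers behind the trays, 45 x 60 x 20 mm; this point at its centre. Not wanted in either kit
There are look-alikes about, which are no part of the job. What is shaped like the part that bears fuse_box_center but green is not meant.

How it is judged:
At the end, for the whole second after the job is handed in: Each of the five parts is in its own pocket as named in the goal: upright within 0.1 rad, height within 3 mm of resting on the pocket floor, centre within 10 to 14 mm of the pocket centre along each axis (all that the pocket allows), at rest and released (x of heat_sink_center in the frame of tray_two between -0.0135 and 0.0135 m and y of heat_sink_center in the frame of tray_two between -0.0595 and -0.0325 m and z of heat_sink_center in the frame of tray_two between 0.013 and 0.019 m and angle between each of heat_sink_center, fuse_box_center, tip_cleaner_center, panel_plug_center, turned_part_center's own z axis and vertical below 0.1 rad and linear speed of each of heat_sink, fuse_box, tip_cleaner, panel_plug, turned_part below 0.02 m/s and x of fuse_box_center in the frame of tray_two between -0.0125 and 0.0125 m and y of fuse_box_center in the frame of tray_two between 0.0265 and 0.0535 m and z of fuse_box_center in the frame of tray_two between 0.014 and 0.02 m and x of tip_cleaner_center in the frame of tray_three between -0.014 and 0.014 m and y of tip_cleaner_center in the frame of tray_three between -0.077 and -0.049 m and z of tip_cleaner_center in the frame of tray_three between 0.014 and 0.02 m and x of panel_plug_center in the frame of tray_three between -0.0105 and 0.0105 m and y of panel_plug_center in the frame of tray_three between 0.0055 and 0.0265 m and z of panel_plug_center in the frame of tray_three between 0.027 and 0.033 m and x of turned_part_center in the frame of tray_three between -0.013 and 0.013 m and y of turned_part_center in the frame of tray_three between 0.066 and 0.092 m and z of turned_part_center in the frame of tray_three between 0.025 and 0.031 m); the robot touches nothing.
It fails at once if the small jar is disturbed (moved more than 30 mm) (distance of red_tin_center from where it was at the start of the episode above 0.03 m).
It fails at once if the multimeter is disturbed (moved more than 30 mm) (distance of multimeter_center from where it was at the start of the episode above 0.03 m).
It fails at once if the circuit board is disturbed (moved more than 30 mm) (distance of circuit_board_2_center from where it was at the start of the episode above 0.03 m).
It also fails if it takes over 120 s, if anything falls off the work surface, if the arm or the gripper's body presses on something with over 40 N, if the wrist force passes 120 N, or if a joint passes its speed limit or range.

## Working session

There is one attempt and no reset: what is moved stays moved. The work goes in short steps, Python scripts to look and compute and a tool call to move; the robot and the scene stay as the last step left them, time stands still between calls to the robot, and variables do not carry over. Pictures are saved under pics/ and viewed, at most 14 in all, crops included, and the job is handed in when it is done.

Besides the shell and the picture viewer there is one more tool, called after "Call:" as name([rows], argument=value, ...), one row to a line, values as JSON. arm_command: Moves the arm, as the interface text tells. Its arguments: {"type":"object","properties":{"commands":{"type":"array","items":{"type":"array","items":{"type":"array","items":{"type":"number"}}}},"grip_force":{"type":"number"}},"required":["commands"]}

```bash
mkdir -p pics
python3 - <<'E'
from bench import r
import cv2,numpy as np
for n in("top","side"):
    im,d=r.get_image(n); cv2.imwrite(f"pics/{n}0.png",im[:,:,::-1]); np.savez(f"{n}0.npz",im=im,d=d)
    c=r.calibration(n); print(n,c)
print(r.read_state())
E
```

```text
top {'camera_matrix': array([[456.23158343,   0.        , 327.69498128],
       [  0.        , 456.23158343, 192.57905643],
       [  0.        ,   0.        ,   1.        ]]), 'D': array([0.01133258, 0.        , 0.        , 0.        , 0.        ]), 'view': array([[ 0.01480126, -0.99988569,  0.00308669, -0.08635361],
       [ 0.99804755,  0.01496125,  0.06064029, -0.59693175],
       [-0.06067954,  0.00218311,  0.99815491, -1.4907041 ],
       [ 0.        ,  0.        ,  0.        ,  1.        ]])}
side {'camera_matrix': array([[383.7182979 ,   0.        , 318.02075285],
       [  0.        , 383.7182979 , 200.29477688],
       [  0.        ,   0.        ,   1.        ]]), 'D': array([-0.0290568,  0.       ,  0.       ,  0.       ,  0.       ]), 'view': array([[-0.9256824 , -0.37779482,  0.0195748 ,  0.49364619],
       [ 0.2512635 , -0.57532185,  0.77837743, -0.24623581],
       [-0.28280515,  0.72544872,  0.62749136, -1.22218066],
       [ 0.        ,  0.        ,  0.        ,  1.        ]])}
{'t': 0.1, 'qpos': array([ 1.19070640e+00,  2.63469426e-01, -4.88209827e-02,  1.25942740e+00,
       -2.64928058e-05,  1.41545615e+00]), 'qvel': array([ 0.00062845, -0.00203046,  0.00191969,  0.00415235, -0.00162457,
       -0.00038844]), 'effort': array([ 2.14268162e-03, -6.38577890e+01,  3.85065329e+01,  9.99179174e-03,
       -2.23583856e-04, -4.29938837e-06]), 'tool_pos': array([0.1170025 , 0.51171745, 0.40429532]), 'tcp_rot': array([-1.09104345e-04,  1.12138489e-01,  9.93692481e-01, -4.47831450e-04]), 'wrist_force': array([-0.21014714, -1.2043189 ,  0.53046097]), 'ft_torque': array([-0.02515219,  0.01939209,  0.02536784]), 'finger_force': 0.0, 'finger_gap': 0.08508700400589637}
```

View pics/top0.png

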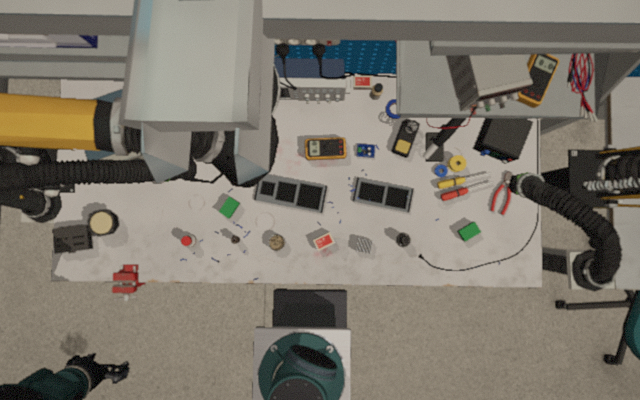

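View pics/side0.png

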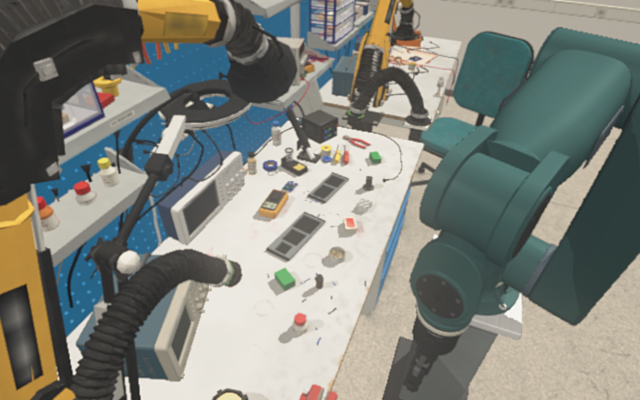

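```bash
cat > h.py <<'E'
import numpy as np,cv2
from bench import r
def load(n):
    z=np.load(n+"0.npz"); return z['im'],z['d']
def ray(n,uv):
    c=r.calibration(n); K=c['camera_matrix'];D=c['D'];V=c['view']
    p=cv2.undistortPoints(np.array(uv,float).reshape(-1,1,2),K,D)[:,0]
    d=np.c_[p[:,0],-p[:,1],-np.ones(len(p))]@V[:3,:3]
    return -V[:3,:3].T@V[:3,3],d
def onz(n,uv,z):
    o,d=ray(n,uv); return o+d*((z-o[2])/d[:,2])[:,None]
def cloud(n,d):
    v,u=np.mgrid[:400,:640]; c=r.calibration(n);V=c['view']
    p=cv2.undistortPoints(np.stack([u,v],-1).reshape(-1,1,2).astype(float),c['camera_matrix'],c['D'])[:,0]
    P=np.c_[p[:,0],-p[:,1],-np.ones(len(p))]*d.reshape(-1,1)
    return ((P-V[:3,3])@V[:3,:3]).reshape(400,640,3)
def proj(n,P):
    c=r.calibration(n); q=np.atleast_2d(P)@c['view'][:3,:3].T+c['view'][:3,3]
    q=q*[1,-1,-1]; return cv2.projectPoints(q,np.zeros(3),np.zeros(3),c['camera_matrix'],c['D'])[0][:,0]
E
python3 - <<'E'
from h import *
im,d=load("top")
cv2.imwrite("pics/c1.png",cv2.resize(im[165:265,170:430,::-1],None,fx=3,fy=3,interpolation=cv2.INTER_CUBIC))
s,ds=load("side")
cv2.imwrite("pics/c2.png",cv2.resize(s[165:345,250:400,::-1],None,fx=3.3,fy=3.3,interpolation=cv2.INTER_CUBIC))
C=cloud("top",d)
for (u,v) in [(187,240),(235,239),(276,241),(323,241),(362,243),(403,240),(290,195),(383,192),(300,260)]: print(u,v,C[v,u].round(4))
E
```

```text
187 240 [0.437  0.3715 0.0518]
235 239 [0.442  0.2197 0.0427]
276 241 [0.4362 0.0901 0.0167]
323 241 [ 0.4392 -0.0645  0.0321]
362 243 [ 0.4335 -0.1932  0.0108]
403 240 [ 0.4472 -0.3211  0.0551]
290 195 [0.5892 0.0484 0.0013]
383 192 [ 0.6039 -0.2625  0.001 ]
300 260 [0.374  0.0109 0.0015]
```

View pics/c1.png

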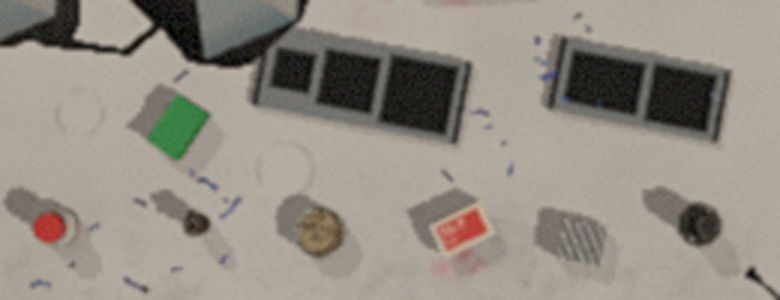

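View pics/c2.png

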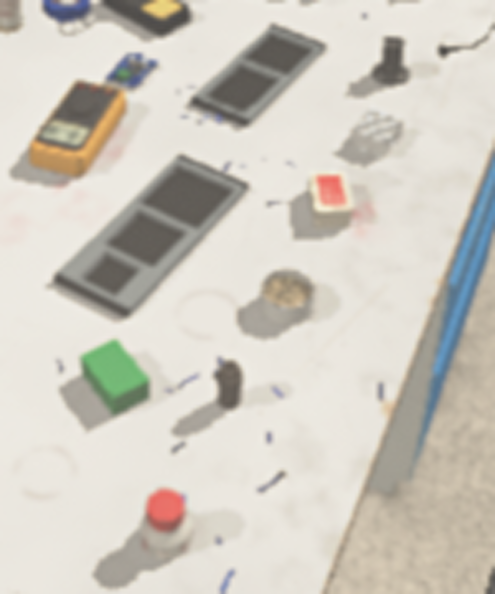

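Run:
```python
from h import *
for n in("top","side"):
    A=[];Z=[]
    for i in range(10):
        im,d=r.get_image(n);A.append(im);Z.append(np.where(d>0,d,np.nan))
    np.savez(n+"0.npz",im=np.mean(A,0).round().astype(np.uint8),d=np.nanmedian(Z,0))
im,d=load("top");C=cloud("top",d)
print("cam",ray("top",[[320,200]])[0])
print("overhead",[C[v,u].round(3) for u,v in [(262,165),(250,175),(230,170),(260,140)]])
X,Y,Zz=C[...,0],C[...,1],C[...,2]
bg=np.median(Zz[(X>.36)&(X<.39)&(np.abs(Y)<.3)]);print("table",bg)
hsv=cv2.cvtColor(im,cv2.COLOR_RGB2HSV)
def rect(uv,z):
    P=onz("top",uv,z)[:,:2]*1000
    c,s,a=cv2.minAreaRect(P.astype(np.float32)); return np.round(c,1),np.round(s,1),round(a,1),np.round((P.min(0)+P.max(0))/2,1),np.ptp(P,axis=0).round(1)
for nm,x,y,h in [("sleeve",.442,.22,.05),("tin",.436,.09,.028),("box",.439,-.0645,.028),("sink",.434,-.193,.026),("plug",.447,-.321,.054),("jar",.437,.37,.05)]:
    near=(np.hypot(X-x,Y-y)<.05)
    for lo in (.008,h*.6):
        m=near&(Zz-bg>lo); v,u=np.nonzero(m)
        if len(u)>4: print(nm,lo,len(u),C[m].mean(0).round(4),rect(np.c_[u,v],h if lo>.01 else h/2), np.percentile(Zz[m],95).round(4))
# dark pockets
m=((im.max(2)<60)&(X>.5)&(X<.72)&(Y>-.42)&(Y<.2)&(Zz<.03)).astype(np.uint8)
k,L,st,ce=cv2.connectedComponentsWithStats(m)
for i in range(1,k):
    if st[i,4]>60:
        v,u=np.nonzero(L==i); print("pocket",st[i],rect(np.c_[u,v],.006))
```

```text
cam [ 0.50658919 -0.07415852  1.52441827]
overhead [array([ 0.535, -0.04 ,  1.287]), array([ 0.53 , -0.034,  1.285]), array([0.602, 0.116, 0.635]), array([ 0.548, -0.039,  1.288])]
table 8.02321314307331e-06
sleeve 0.008 58 [0.4414 0.2208 0.0406] (array([441.2, 224.9]), array([25.5, 25.2]), 46.3, array([441.2, 223.2]), array([26.1, 26.3])) 0.0501
sleeve 0.03 51 [0.4412 0.2212 0.044 ] (array([441.5, 220.7]), array([25.1, 22.5]), 46.3, array([442.2, 219.9]), array([25.6, 22.7])) 0.0501
tin 0.008 222 [0.4323 0.0896 0.0178] (array([432.8,  90.3]), array([52.5, 52.7]), 1.2, array([432.8,  90.3]), array([52.6, 53. ])) 0.0257
tin 0.0168 119 [0.4318 0.0895 0.02  ] (array([432.9,  88.5]), array([51. , 52.4]), 27.3, array([433.5,  88.8]), array([52.1, 52.4])) 0.0272
box 0.008 235 [ 0.4387 -0.0655  0.0271] (array([438. , -65.4]), array([39.7, 60.5]), 27.3, array([438.4, -66. ]), array([59.5, 69.3])) 0.0292
box 0.0168 235 [ 0.4387 -0.0655  0.0271] (array([438.7, -65.4]), array([39.3, 59.9]), 27.3, array([439.1, -66.1]), array([59. , 68.6])) 0.0292
sink 0.008 137 [ 0.4262 -0.1981  0.0211] (array(
[... 788 characters left out ...]
([29. , 32.3])) 0.0503
pocket [261 182  14  14 155] (array([611.2, 124.1]), array([41.2, 41.2]), 80.1, array([609.6, 123.5]), array([43.3, 43.2]))
pocket [276 182  21  21 319] (array([599.8,  62. ]), array([58.9, 59.7]), 79.8, array([598.8,  61.6]), array([66.3, 66. ]))
pocket [359 182  26  21 392] (array([ 602.4, -222.2]), array([79.5, 55.5]), 80.0, array([ 603. , -223.5]), array([66. , 83.3]))
pocket [297 184  25  26 488] (array([586.1, -15.5]), array([73.3, 74.6]), 80.3, array([585. , -15.4]), array([82.8, 79.4]))
pocket [385 187  24  22 377] (array([ 586.9, -306.6]), array([67.9, 61.6]), 79.1, array([ 586., -307.]), array([69.5, 76.4]))<stdin>:6: RuntimeWarning: All-NaN slice encountered
```

Run:
```python
from h import *
im,d=load("top");s,_=load("side")
def crop(I,n,P,w):
    u,v=proj(n,P)[0].round().astype(int); return cv2.resize(I[v-w:v+w,u-w:u+w,::-1],(380,280 if 0 else 380),interpolation=cv2.INTER_CUBIC)
a=(.426,-.198,.02);b=(.447,-.326,.03)
cv2.imwrite("pics/c3.png",cv2.resize(np.vstack([np.hstack([crop(im,"top",a,15),crop(im,"top",b,15)]),np.hstack([crop(s,"side",a,15),crop(s,"side",b,15)])]),(600,600)))
```

```text
(no output)
```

View pics/c3.png

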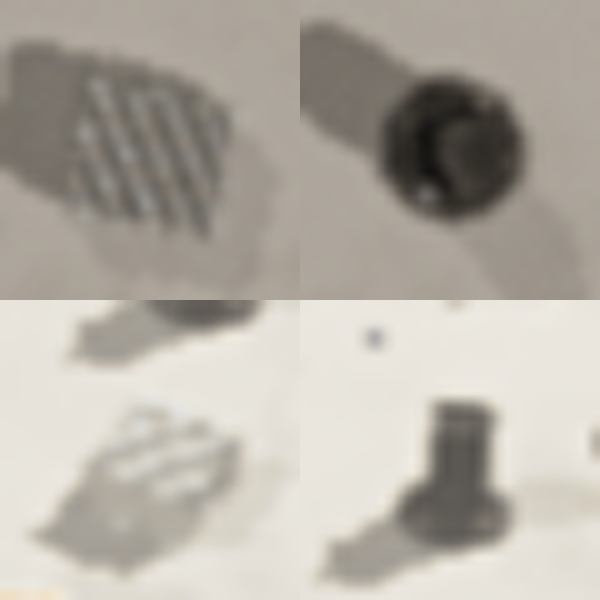

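Run:
```python
from h import *
im,d=load("top");C=cloud("top",d);X,Y,Z=[C[...,i] for i in range(3)]
m=(np.hypot(X-.447,Y+.326)<.045)&(Z>.047);v,u=np.nonzero(m);P=onz("top",np.c_[u,v],.054)[:,:2]*1000
print(m.sum(),cv2.minAreaRect(P.astype(np.float32)),P.mean(0),[ (a,round(np.ptp(P@[np.cos(np.radians(a)),np.sin(np.radians(a))]),1)) for a in range(0,180,10)])
g=im.max(2);u0,v0=proj("top",[.447,-.326,.02])[0].astype(int);print(g[v0-9:v0+10,u0-10:u0+12])
s,_=load("side");g=s.max(2)
for z in (.02,.03,.04,.048):
    u,v=proj("side",[.449,-.324,z])[0];row=g[int(round(v)),int(u)-8:int(u)+9].astype(float)
    w=np.clip((225-row)/(225-65),0,1).sum();c=r.calibration("side");q=(c['view']@[.449,-.324,z,1])[2]
    print(z,row.astype(int),"width mm",w*-q/383.7*1000)
# flange centre from top picture circle
g=im.max(2);m=(g<90)&(np.hypot(X-.447,Y+.324)<.04);v,u=np.nonzero(m);P=onz("top",np.c_[u,v],.006)[:,:2]*1000
print(cv2.minEnclosingCircle(P.astype(np.float32)),P.mean(0))
```

```text
65 ((447.27020263671875, -327.6668395996094), (24.782133102416992, 24.96127700805664), 14.340646743774414) [ 447.26593335 -327.66859704] [(0, np.float64(25.8)), (10, np.float64(25.2)), (20, np.float64(26.5)), (30, np.float64(29.1)), (40, np.float64(30.9)), (50, np.float64(31.8)), (60, np.float64(31.7)), (70, np.float64(30.6)), (80, np.float64(28.6)), (90, np.float64(25.7)), (100, np.float64(25.3)), (110, np.float64(26.8)), (120, np.float64(29.5)), (130, np.float64(31.3)), (140, np.float64(32.1)), (150, np.float64(32.0)), (160, np.float64(30.8)), (170, np.float64(28.8))]
[[120 118 118 122 138 159 170 174 175 175 175 176 175 175 175 175 174 174
  174 174 174 174]
 [120 120 120 119 121 133 143 162 171 171 170 171 173 176 176 175 174 175
  173 175 174 175]
 [120 121 120 120 121 120 124 133 135 129 126 130 145 163 171 175 175 174
  174 174 175 175]
 [121 120 120 121 122 121 116  96  80  70  74  79  97 115 138 160 171 174
  174 174 175 174]
 [119 119 121 122 122 116  98  69  48  44  49  53  59  82 107 121 143 166
  173 174 174 174]
 [120 119 119 122 116  98  72  52  46  44  45  44  41  65 
[... 1048 characters left out ...]
 157 160]
 [174 173 173 172 172 172 173 169 164 153 137 129 141 148 153 157 158 158
  158 157 155 157]
 [173 173 172 172 170 172 173 173 175 172 168 160 159 159 158 160 157 157
  157 157 156 154]]
0.02 [232 233 234 229 206 168 130  98  92  93  92  96 132 191 225 223 217] width mm 24.62752175595504
0.03 [232 232 232 233 235 235 200 125  90  91  91  90 127 202 233 232 230] width mm 19.990529104882153
0.04 [233 233 233 233 234 234 204 129  91  91  91  88 121 200 233 233 231] width mm 19.935791901945798
0.048 [233 233 233 233 234 234 222 165 119 112 112 106 120 179 225 233 233] width mm 16.833906268712376
((446.85455322265625, -327.6463623046875), 22.98157501220703) [ 447.36855607 -327.72143114]
```

Call:
arm_command([
  [[40,-36,-13,0,0,-10,1],[80,-72,-26,0,0,-20,1],[120,-108,-39,0,0,-30,1],[160,-144,-52,0,0,-40,1],[200,-180,-65,0,0,-50,1],[240,-216,-78,0,0,-60,1],[280,-252,-91,0,0,-70,1],[310,-278,-100,0,0,-80,1],[324,-291,-105,0,0,-87,1],[324,-291,-105,0,0,-87,1]],
], grip_force=40)

```text
t: 2.35
tool_pos: [0.4417, 0.22, 0.2993]
tcp_rot: [-0.0, 0.766, 0.643, -0.0]
wrist_force: [0.9, 0.4, 0.1]
finger_gap: 0.0853
finger_force: 0.0
```

Call:
arm_command([
  [[0,1,-50,0,0,0,1],[0,1,-95,0,0,0,1],[0,1,-114,0,0,0,1],[0,1,-114,0,0,0,1],[0,1,-114,0,0,0,0],[0,1,-114,0,0,0,0],[0,1,-114,0,0,0,0],[0,1,-114,0,0,0,0],[0,1,-114,0,0,0,0],[0,1,-114,0,0,0,0]],
])

```text
t: 3.6
tool_pos: [0.4411, 0.2219, 0.1862]
tcp_rot: [0.0, 0.765, 0.644, 0.0]
wrist_force: [-1.6, 0.1, 7.2]
finger_gap: 0.0233
finger_force: 38.7
```

Call:
arm_command([
  [[0,0,30,0,0,0,0],[0,0,75,0,0,0,0],[40,-23,90,0,0,0,0],[85,-49,90,0,0,0,0],[130,-75,90,0,0,0,0],[160,-92,90,0,0,0,0],[170,-98,80,0,0,0,0],[170,-98,50,0,0,0,0],[170,-98,25,0,0,0,0],[170,-98,25,0,0,0,0]],
])

```text
t: 4.85
tool_pos: [0.6097, 0.1241, 0.2089]
tcp_rot: [-0.001, 0.765, 0.644, -0.002]
wrist_force: [-0.6, 0.4, 0.2]
finger_gap: 0.0233
finger_force: 39.5
```

Run:
```python
from h import *
im,d=r.get_image("side");cv2.imwrite("pics/p1.png",cv2.resize(im[180:330,240:400,::-1],None,fx=3.5,fy=3.5,interpolation=cv2.INTER_CUBIC)); print(r.read_state()['tool_pos'],r.read_state()['wrist_force'])
```

```text
[0.61029245 0.12415769 0.21039906] [-0.09599165  0.74436427 -0.12252757]
```

View pics/p1.png

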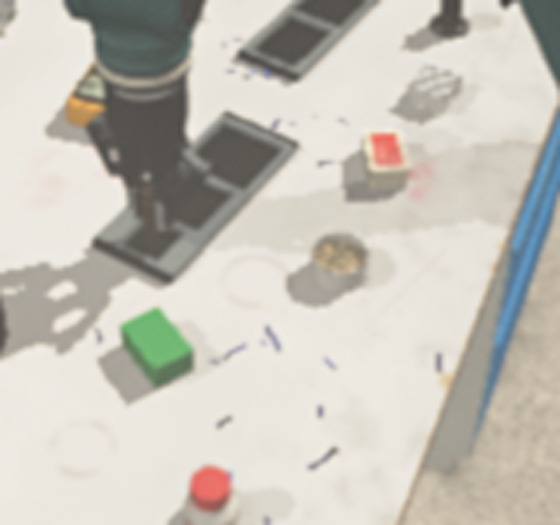

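Call:
arm_command([
  [[0,0,-12,0,0,0,0],[0,0,-19,0,0,0,0],[0,0,-21,0,0,0,0],[0,0,-21,0,0,0,0],[0,0,-21,0,0,0,0.6],[0,0,-21,0,0,0,0.8],[0,0,-21,0,0,0,1],[0,0,0,0,0,0,1],[0,0,45,0,0,0,1],[0,0,90,0,0,0,1]],
])

```text
t: 6.15
tool_pos: [0.6109, 0.1238, 0.3019]
tcp_rot: [-0.0, 0.765, 0.644, -0.0]
wrist_force: [-0.2, 0.3, -0.1]
finger_gap: 0.0857
finger_force: 0.0
```

Call:
arm_command([
  [[-45,-9,0,0,0,0,1],[-90,-18,0,0,0,0,1],[-140,-27,0,0,0,0,1],[-177,-34,0,0,0,0,1],[-178,-35,0,0,0,0,1],[-178,-35,-55,0,0,0,1],[-178,-35,-100,0,0,0,1],[-178,-35,-117,0,0,0,1],[-178,-35,-117,0,0,0,1],[-178,-35,-117,0,0,0,1]],
])

```text
t: 7.4
tool_pos: [0.4338, 0.0888, 0.1844]
tcp_rot: [0.0, 0.765, 0.644, 0.0]
wrist_force: [-0.3, 0.4, -0.8]
finger_gap: 0.0858
finger_force: 0.0
```

Call:
arm_command([
  [[0,0,-4,0,0,0,1],[0,0,-4,0,0,0,0],[0,0,-4,0,0,0,0],[0,0,-4,0,0,0,0],[0,0,-4,0,0,0,0],[0,0,-4,0,0,0,0],[0,0,20,0,0,0,0],[0,0,60,0,0,0,0],[0,0,86,0,0,0,0],[0,0,86,0,0,0,0]],
])

```text
t: 8.65
tool_pos: [0.4335, 0.0888, 0.2711]
tcp_rot: [0.001, 0.765, 0.644, 0.001]
wrist_force: [0.2, -0.9, -0.9]
finger_gap: 0.0521
finger_force: 43.4
```

Run:
```python
from h import *
im,d=r.get_image("side");cv2.imwrite("pics/p2.png",cv2.resize(im[180:330,240:400,::-1],None,fx=3.5,fy=3.5,interpolation=cv2.INTER_CUBIC)); print(r.read_state()['tool_pos'],r.read_state()['finger_gap'])
```

```text
[0.43310852 0.0888017  0.26984766] 0.05250325785681972
```

View pics/p2.png

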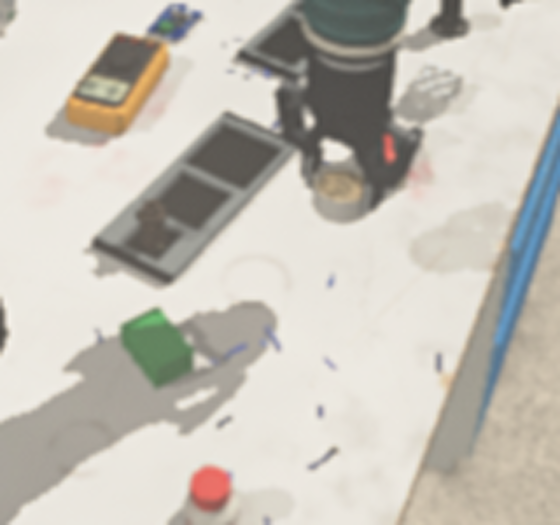

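Call:
arm_command([
  [[40,-27,0,0,0,0,0],[80,-54,0,0,0,0,0],[120,-81,0,0,0,0,0],[153,-104,0,0,0,0,0],[153,-104,-30,0,0,0,0],[153,-104,-60,0,0,0,0],[153,-104,-78,0,0,0,0],[153,-104,-85,0,0,0,0],[153,-104,-86,0,0,0,0],[153,-104,-86,0,0,0,0]],
])

```text
t: 9.95
tool_pos: [0.586, -0.0152, 0.1834]
tcp_rot: [-0.0, 0.765, 0.644, -0.0]
wrist_force: [-0.5, -0.6, -0.7]
finger_gap: 0.0522
finger_force: 44.1
```

Call:
arm_command([
  [[0,0,0,0,0,0,0.85],[0,0,0,0,0,0,1],[0,0,0,0,0,0,1],[0,0,0,0,0,0,1],[0,0,30,0,0,0,1],[0,0,80,0,0,0,1],[0,0,110,0,0,0,1],[-40,-13,110,0,0,10,1],[-80,-27,110,0,0,20,1],[-120,-40,110,0,0,30,1]],
])

```text
t: 11.2
tool_pos: [0.4647, -0.0554, 0.2937]
tcp_rot: [0.0, 0.57, 0.821, 0.0]
wrist_force: [0.3, -0.3, 0.9]
finger_gap: 0.0853
finger_force: 0.0
```

Call:
arm_command([
  [[-27,-10,0,0,0,7,1],[-27,-10,-45,0,0,7,1],[-27,-10,-90,0,0,7,1],[-27,-10,-113,0,0,7,1],[-27,-10,-113,0,0,7,1],[-27,-10,-113,0,0,7,0],[-27,-10,-113,0,0,7,0],[-27,-10,-113,0,0,7,0],[-27,-10,-113,0,0,7,0],[-27,-10,-113,0,0,7,0]],
])

```text
t: 12.45
tool_pos: [0.4394, -0.0653, 0.1816]
tcp_rot: [0.001, 0.522, 0.853, 0.0]
wrist_force: [-2.6, 0.1, 11.1]
finger_gap: 0.0396
finger_force: 39.4
```

Call:
arm_command([
  [[0,0,0,0,0,0,0],[0,0,30,0,0,0,0],[0,0,70,0,0,0,0],[0,0,90,0,0,-7,0],[40,-38,90,0,0,-16,0],[80,-77,90,0,0,-25,0],[120,-115,90,0,0,-33,0],[155,-148,90,0,0,-37,0],[164,-157,90,0,0,-37,0],[164,-157,90,0,0,-37,0]],
])

```text
t: 13.7
tool_pos: [0.603, -0.2223, 0.2705]
tcp_rot: [-0.0, 0.765, 0.644, -0.0]
wrist_force: [0.4, 0.3, -1.0]
finger_gap: 0.039
finger_force: 41.5
```

Run:
```python
from h import *
im,d=r.get_image("side");cv2.imwrite("pics/p3.png",cv2.resize(im[150:330,240:400,::-1],None,fx=3.3,fy=3.3,interpolation=cv2.INTER_CUBIC)); s=r.read_state();print(s['tool_pos'],s['finger_gap'],s['tcp_rot'])
```

```text
[ 0.60251856 -0.22171183  0.27073198] 0.03927504404655723 [-3.11057586e-04  7.65166581e-01  6.43832274e-01 -9.34652442e-05]
```

View pics/p3.png

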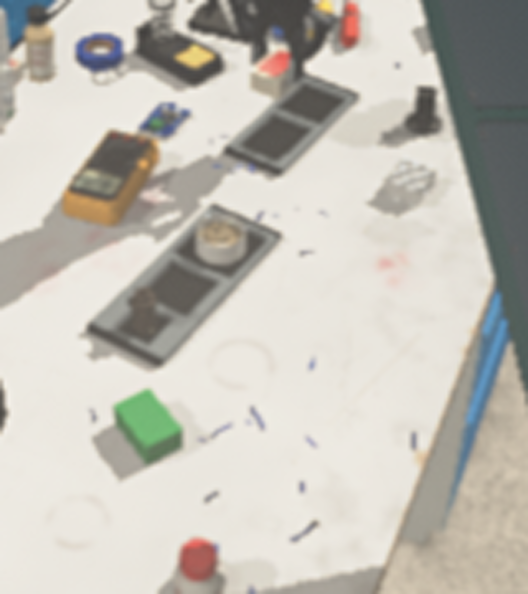

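Call:
arm_command([
  [[0,0,-40,0,0,0,0],[0,0,-70,0,0,0,0],[0,0,-83,0,0,0,0],[0,0,-86,0,0,0,0],[0,0,-86,0,0,0,0],[0,0,-86,0,0,0,0.8],[0,0,-86,0,0,0,1],[0,0,-86,0,0,0,1],[0,0,-40,0,0,0,1],[0,0,10,0,0,0,1]],
])

```text
t: 15.0
tool_pos: [0.6028, -0.2221, 0.2815]
tcp_rot: [-0.001, 0.765, 0.644, -0.0]
wrist_force: [1.4, 0.4, 0.5]
finger_gap: 0.0856
finger_force: 0.0
```

Call:
arm_command([
  [[-40,5,10,0,0,0,1],[-80,11,10,0,0,0,1],[-130,18,10,0,0,0,1],[-177,24,10,0,0,0,1],[-177,24,-30,0,0,0,1],[-177,24,-75,0,0,0,1],[-177,24,-102,0,0,0,1],[-177,24,-102,0,0,0,1],[-177,24,-102,0,0,0,1],[-177,24,-102,0,0,0,1]],
])

```text
t: 16.25
tool_pos: [0.4265, -0.1985, 0.1798]
tcp_rot: [0.001, 0.765, 0.644, 0.0]
wrist_force: [-0.1, 0.6, 0.4]
finger_gap: 0.0857
finger_force: 0.0
```

Call:
arm_command([
  [[0,0,0,0,0,0,0],[0,0,0,0,0,0,0],[0,0,0,0,0,0,0],[0,0,0,0,0,0,0],[0,0,0,0,0,0,0],[0,0,25,0,0,0,0],[0,0,65,0,0,0,0],[0,0,90,0,0,0,0],[40,-27,90,0,0,0,0],[80,-54,90,0,0,0,0]],
])

```text
t: 17.5
tool_pos: [0.507, -0.2528, 0.2693]
tcp_rot: [0.001, 0.765, 0.644, 0.0]
wrist_force: [-0.5, -0.2, -0.5]
finger_gap: 0.0427
finger_force: 41.9
```

Call:
arm_command([
  [[40,-27,0,0,0,0,0],[80,-54,0,0,0,0,0],[81,-54,0,0,0,0,0],[81,-54,-40,0,0,0,0],[81,-54,-60,0,0,0,0],[81,-54,-60,0,0,0,0],[81,-54,-60,0,0,0,0],[81,-54,-60,0,0,0,0],[81,-54,-60,0,0,0,0],[81,-54,-60,0,0,0,0]],
])

```text
t: 18.75
tool_pos: [0.5871, -0.3063, 0.209]
tcp_rot: [0.0, 0.765, 0.644, 0.0]
wrist_force: [0.5, -0.2, -0.8]
finger_gap: 0.0431
finger_force: 41.9
```

Run:
```python
from h import *
im,d=r.get_image("side");cv2.imwrite("pics/p4.png",cv2.resize(im[150:280,270:400,::-1],None,fx=4,fy=4,interpolation=cv2.INTER_CUBIC)); s=r.read_state();print(s['tool_pos'],s['finger_gap'],s['tcp_rot'])
```

```text
[ 0.58703685 -0.30621003  0.20890603] 0.04339489053464387 [1.11280888e-04 7.65387854e-01 6.43569281e-01 3.67356088e-05]
```

View pics/p4.png

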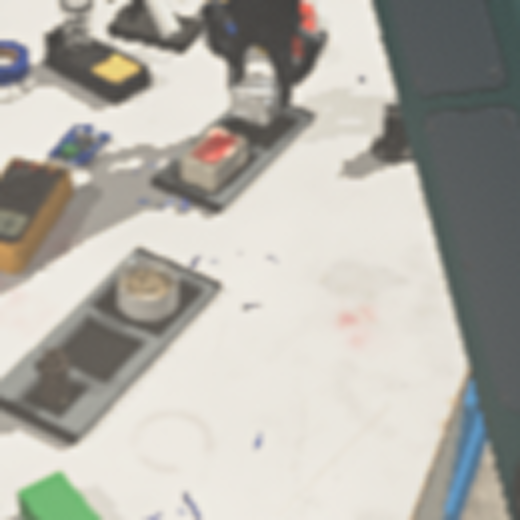

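Call:
arm_command([
  [[0,0,-15,0,0,0,0],[0,0,-24,0,0,0,0],[0,0,-26,0,0,0,0],[0,0,-26,0,0,0,0],[0,0,-26,0,0,0,0.8],[0,0,-26,0,0,0,1],[0,0,-26,0,0,0,1],[0,0,0,0,0,0,1],[0,0,50,0,0,0,1],[0,0,90,0,0,0,1]],
])

```text
t: 20.05
tool_pos: [0.587, -0.3062, 0.3005]
tcp_rot: [0.0, 0.765, 0.644, 0.0]
wrist_force: [0.4, -0.5, 0.4]
finger_gap: 0.0854
finger_force: 0.0
```

Call:
arm_command([
  [[-40,-6,0,0,0,8,1],[-80,-12,0,0,0,16,1],[-120,-18,0,0,0,23,1],[-140,-21,0,0,0,23,1],[-140,-21,-50,0,0,23,1],[-140,-21,-95,0,0,23,1],[-140,-21,-109,0,0,23,1],[-140,-21,-109,0,0,23,1],[-140,-21,-109,0,0,23,1],[-140,-21,-109,0,0,23,1]],
])

```text
t: 21.3
tool_pos: [0.4474, -0.3275, 0.1909]
tcp_rot: [0.001, 0.622, 0.783, -0.0]
wrist_force: [0.1, 0.9, -0.0]
finger_gap: 0.0852
finger_force: 0.0
```

Call:
arm_command([
  [[0,0,0,0,0,0,0],[0,0,0,0,0,0,0],[0,0,0,0,0,0,0],[0,0,0,0,0,0,0],[0,0,0,0,0,0,0],[0,0,0,0,0,0,0],[0,0,0,0,0,0,0],[0,0,30,0,0,0,0],[0,0,70,0,0,0,0],[0,0,100,0,0,0,0]],
])

```text
t: 22.55
tool_pos: [0.447, -0.3272, 0.2909]
tcp_rot: [0.0, 0.622, 0.783, -0.0]
wrist_force: [-1.2, -0.8, -2.2]
finger_gap: 0.0255
finger_force: 39.5
```

Call:
arm_command([
  [[10,25,0,0,0,-3,0],[28,70,0,0,0,-6,0],[46,117,0,0,0,-9,0],[64,164,0,0,0,-12,0],[83,211,0,0,0,-15,0],[102,258,0,0,0,-18,0],[120,305,0,0,0,-21,0],[138,350,0,0,0,-23,0],[149,380,0,0,0,-23,0],[153,389,0,0,0,-23,0]],
])

```text
t: 23.8
tool_pos: [0.6003, 0.0634, 0.2892]
tcp_rot: [-0.0, 0.765, 0.644, -0.0]
wrist_force: [0.1, -0.5, -1.3]
finger_gap: 0.0254
finger_force: 39.5
```

Call:
arm_command([
  [[0,0,0,0,0,0,0],[0,0,-45,0,0,0,0],[0,0,-75,0,0,0,0],[0,0,-75,0,0,0,0],[0,0,-75,0,0,0,0],[0,0,-75,0,0,0,0],[0,0,-75,0,0,0,0],[0,0,-75,0,0,0,0],[0,0,-75,0,0,0,0],[0,0,-75,0,0,0,0]],
])

```text
t: 25.05
tool_pos: [0.6, 0.0618, 0.2147]
tcp_rot: [-0.0, 0.765, 0.644, -0.0]
wrist_force: [-0.1, -0.3, -1.0]
finger_gap: 0.0256
finger_force: 39.6
```

Run:
```python
from h import *
im,d=r.get_image("side");cv2.imwrite("pics/p5.png",cv2.resize(im[150:280,260:390,::-1],None,fx=4,fy=4,interpolation=cv2.INTER_CUBIC)); s=r.read_state();print(s['tool_pos'],s['finger_gap'],s['tcp_rot'])
```

```text
[0.60002042 0.06183934 0.21466472] 0.025543771677301166 [-3.45335667e-05  7.65352212e-01  6.43611676e-01 -2.88290589e-05]
```

View pics/p5.png

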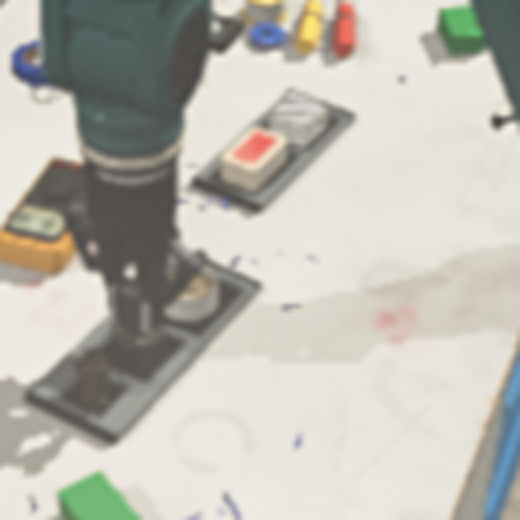

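Call:
arm_command([
  [[0,0,-12,0,0,0,0],[0,0,-19,0,0,0,0],[0,0,-21,0,0,0,0],[0,0,-21,0,0,0,0],[0,0,-21,0,0,0,0.6],[0,0,-21,0,0,0,1],[0,0,-21,0,0,0,1],[0,0,10,0,0,0,1],[0,0,60,0,0,0,1],[0,0,110,0,0,0,1]],
])

```text
t: 26.35
tool_pos: [0.5998, 0.0618, 0.3262]
tcp_rot: [-0.0, 0.765, 0.644, -0.0]
wrist_force: [-0.2, 0.6, -0.1]
finger_gap: 0.0854
finger_force: 0.0
```

Call:
arm_command([
  [[-20,20,0,0,0,0,1],[-60,60,0,0,0,0,1],[-100,100,20,0,0,0,1],[-140,140,30,0,0,0,1],[-180,180,30,0,0,0,1],[-220,220,30,0,0,0,1],[-260,260,30,0,0,0,1],[-300,300,30,0,0,0,1],[-330,330,30,0,0,0,1],[-330,330,30,0,0,0,1]],
])

```text
t: 27.6
tool_pos: [0.2682, 0.3931, 0.3548]
tcp_rot: [-0.0, 0.764, 0.645, 0.0]
wrist_force: [-0.1, 0.4, -0.6]
finger_gap: 0.0853
finger_force: 0.0
```

Run:
```python
from h import *
T=[]
for i in range(5):
    im,d=r.get_image("top");T.append(np.where(d>0,d,np.nan))
C=cloud("top",np.nanmedian(T,0));X,Y,Z=[C[...,i] for i in range(3)]
a=np.radians(-10.2);R=np.array([[np.cos(a),-np.sin(a)],[np.sin(a),np.cos(a)]])
for nm,x,y,h in [("sleeve",.6112,.1241,.053),("tin",.5861,-.0155,.031),("plug",.5998,.062,.057),("box",.6024,-.2222,.031),("sink",.5869,-.3066,.029)]:
    m=(np.hypot(X-x,Y-y)<.045)&(Z>max(h*.6,.016));v,u=np.nonzero(m)
    P=onz("top",np.c_[u,v],h)[:,:2];c=(P-[x,y])@R*1000
    print(nm,len(u),"offset in tray axes",((c.min(0)+c.max(0))/2).round(1),"size",np.ptp(c,axis=0).round(1),"ztop",np.percentile(Z[m],[50,95]).round(4),"exp",h)
s,d=r.get_image("side");cv2.imwrite("pics/p6.png",cv2.resize(s[150:290,250:400,::-1],None,fx=4,fy=4,interpolation=cv2.INTER_CUBIC)); print(r.read_state()['tool_pos'],r.read_state()['t'])
```

```text
sleeve 2583 offset in tray axes [214.3 481.7] size [472.  988.8] ztop [0.7142 1.3011] exp 0.053
tin 20260 offset in tray axes [299.7 337.9] size [652.2 726.5] ztop [1.3132 1.3186] exp 0.031
plug 5218 offset in tray axes [255.  509.2] size [ 536.6 1053.7] ztop [1.2974 1.3073] exp 0.057
box 4858 offset in tray axes [ 391.9 -373.6] size [822.9 812.8] ztop [1.299  1.3014] exp 0.031
sink 138 offset in tray axes [-0.4  2.5] size [43.4 50.2] ztop [0.026  0.0299] exp 0.029
[0.27075084 0.39121757 0.35470413] 27.9
```

View pics/p6.png

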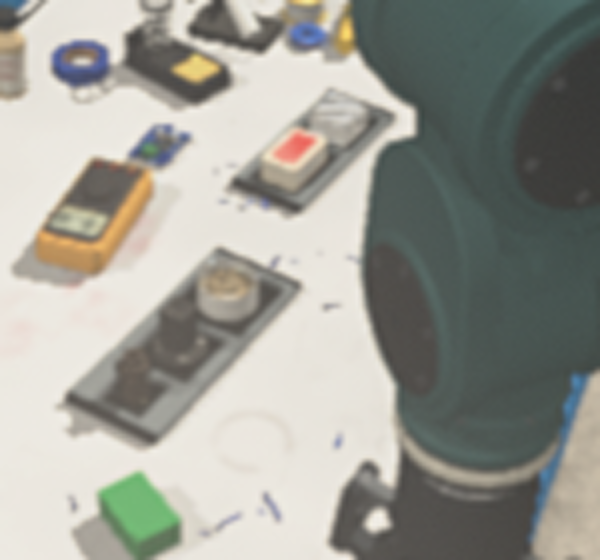

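The picture shows all five parts upright in their pockets: sleeve (135,375), connector (180,330), tin (228,290), box (295,155) and heat sink (340,115). The overhead arm got into the measurement, so I'll add a height cap and repeat it.

Run:
```python
from h import *
im,d=r.get_image("top")
C=cloud("top",np.where(d>0,d,np.nan));X,Y,Z=[C[...,i] for i in range(3)]
a=np.radians(-10.2);R=np.array([[np.cos(a),-np.sin(a)],[np.sin(a),np.cos(a)]])
for nm,x,y,h,w in [("sleeve",.6112,.1241,.053,.03),("tin",.5861,-.0155,.031,.042),("plug",.5998,.062,.057,.035),("box",.6024,-.2222,.031,.042),("sink",.5869,-.3066,.029,.042)]:
    m=(np.hypot(X-x,Y-y)<w)&(Z>max(h*.6,.016))&(Z<.08);v,u=np.nonzero(m)
    if len(u)<5: print(nm,"few",len(u)); continue
    P=onz("top",np.c_[u,v],h)[:,:2];c=(P-[x,y])@R*1000
    print(nm,len(u),((c.min(0)+c.max(0))/2).round(1),np.ptp(c,axis=0).round(1),np.percentile(Z[m],95).round(4),h)
```

```text
sleeve 46 [-0.4 -0.3] [25.4 23.5] 0.0538 0.053
tin 134 [0.3 0.6] [52.1 52.1] 0.0311 0.031
plug 67 [-0.3 -3.8] [25.9 27.8] 0.0591 0.057
box 237 [0.8 1.5] [40.8 62.3] 0.0357 0.031
sink 137 [-0.4  2.2] [43.4 49.5] 0.0323 0.029
```

Run:
```python
from h import *
D=[r.get_image("top")[1] for _ in range(8)]
C=cloud("top",np.median(D,0));X,Y,Z=[C[...,i] for i in range(3)]
for x,y in [(.6024,-.2222),(.5869,-.3066)]:
    m=(np.hypot(X-x,Y-y)<.018);print(np.percentile(Z[m],[10,50,90,95]).round(4))
    if y>-.3: print("plane",np.linalg.lstsq(np.c_[X[m]-x,Y[m]-y,np.ones(m.sum())],Z[m],rcond=None)[0].round(3))
```

```text
[1.278  1.2966 1.3011 1.3013]
plane [25.     1.485  1.053]
[0.0095 0.0229 0.0288 0.0295]
```

Run:
```python
from h import *
D=[r.get_image("top")[1] for _ in range(8)]
C=cloud("top",np.median(D,0));X,Y,Z=[C[...,i] for i in range(3)]
x,y=.6024,-.2222
m=(np.hypot(X-x,Y-y)<.018)&(Z<.1);print(m.sum(),np.percentile(Z[m],[10,50,90]).round(4))
print("plane",np.linalg.lstsq(np.c_[X[m]-x,Y[m]-y,np.ones(m.sum())],Z[m],rcond=None)[0].round(3))
print(r.close_job())
```

```text
94 [0.0282 0.0307 0.0325]
plane [-0.03   0.015  0.031]
the job is handed in; nothing more can be done
None
```

I placed all five parts upright in their named pockets and handed the job in at about 29 s. My final camera check put each within about 4 mm of its pocket centre, and the jar, multimeter and circuit board were left alone. The hand-in returned no verdict.

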